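# Clamp a stepped shaft in the V-block fixture

### The job

Lay the stepped steel shaft in the groove of the V-block on the clamping fixture, with its thick end towards the end stop, and slide it gently home until that end rests on the stop. Then push the toggle clamp's handle down past its dead point, feeling for it rather than forcing it, so that the clamp stays locked by itself and its pad holds the shaft down. Leave the other things on the desk where they are.

Things in the scene. Friction and masses are not known exactly. Their poses are not given: they have to be found in the camera images.
- fixture: clamping fixture, fixed to the desk: steel plate 92 x 168 x 10 mm. Origin under its middle, on the desk; z up, y along the middle line from the V-block (-y end) past the end stop to the toggle clamp (+y end). V-block 44 mm wide, from y = -78 to -28 mm, top 30 mm above the desk, with a 90-degree groove along y, 17 mm wide at the top.
- seat_end (a point): point on the fixture where the centre of the shaft's thick end face belongs: on the middle line and the stop button's face, 36 mm above the desk (6 mm above the V-block's top). Axes as the fixture's. Seated, the shaft runs from here in -y. Fingertips beside it have room down to the V-block's top.
- shaft_mid (a point): middle of the stepped steel shaft, half-way along and on its axis: 21 mm thick, 73 mm long, slimmer at one end, 0.15 kg. It starts lying on the desk, axis 10.5 mm up. The z axis points along the shaft from the thick to the slim end.
- shaft_end (a point): centre of the flat face of the shaft's thick end, 36.5 mm from shaft_mid; axes as shaft_mid.
- end_stop: grey block 24 mm wide, 42 mm high on the plate, with a round steel button (13 mm) that faces the V-block at seat_end. Origin and axes as the fixture's. It must not be rammed: 25 N at most.
- bushing: bystander: brass bushing, 34 mm across, 26 mm high, standing
- standoff: bystander: hexagonal brass stand-off, 52 mm high, standing
- loupe: bystander: black inspection loupe, 35 mm across, 40 mm high
- caliper: bystander: caliper 256 mm long, lying flat
- sticky_notes: bystander: pad of notes, 77 x 77 mm
- clamp_bar (a joint): toggle clamp behind the stop: angle of its 75 mm bar in rad, 0 raised (upright, top up to 163 mm above the desk), 1.55 to 1.62 clamped. The bar carries the lever and a sprung rubber pad that comes down on the shaft 30 mm from its thick end. The clamp's height on its slotted cheeks was set by hand, up to 10 mm higher or lower than the mean, and is not measured.
- handle_start (a point): fixed point on the fixture near the axis of the clamp lever's round black grip (17 mm thick, 58 mm long) at the start: 168 mm above the desk, 92 mm in +y from seat_end; the axis there is within 4 mm in y. The grip stands 74 degrees steep, leaning to +y, its end 180 to 205 mm up. Push it from the V-block's side, free above 163 mm. Axes as the fixture's.
- handle_mid (a point): fixed point on the fixture that the pushed grip passes (within 10 mm), 47 mm in +y from handle_start and 25 mm lower, by way of one 32 mm in +y and 9 mm lower. From here it goes 9 mm in +y and down till the lever is about level, against up to 15 N of the pad's spring, easy at the dead point, 3 mm on to a hard stop. Short of that point it springs back. Over 25 N bends it.
Not all that is in view belongs to the job. What is shaped like the part that bears shaft_mid but purple is not meant.

How it is judged:
By the outcome, as a careful person would: the job done as asked, in the order asked, and still so for the second after the job is handed in, with the robot touching nothing.
It also fails if it takes over 54 s, if anything falls off the work surface, if the arm or the gripper's body presses on something with over 40 N, if the wrist force passes 120 N, or if a joint passes its speed limit or range.

### The arm

A 6-joint arm with a two-finger parallel gripper is mounted at the origin on a cart in front of the work surface, level with it; the furniture and walls round the work are solid. World frame = base frame: x ahead of the robot, y to its left, z up, the work surface at z = 0. Lengths are in m, angles in rad, forces in N, time in s.
With the tool pointing down it reaches from about 0.35 to 0.95 m from the base axis. Payload 17.4 kg.
Tool frame: the origin (TCP) lies on the centre line of the jaws, within the pads' length; the fingertips stand 19 mm ahead of it and the grasp point (between the pads) is the TCP; x points along the fingers, y is the direction in which the jaws open and shut, and the axes are right-handed (so a half turn about x gives the same grasp; the last joint's range is limited). The gripper opens to 93 mm and grips with 3 to 60 N. Pads are 15 mm wide; open, the fingers measure 128 mm over their backs; the gripper's body (75 mm by 188 mm) begins 65 mm behind the grasp point.
Start: joints at [-1.293, 0.116, 1.442, -0, 1.584, -0.038], TCP at [0.21, -0.642, 0.238] pointing down, gripper open.
Joint ranges: [-2.83, 2.83], [-0.83, 2.19], [0.07, 2.5], [-1.14, 4.28], [0.01, 3], [-2.97, 2.97]. Speed limits (rad/s): [1.89, 1.89, 2.22, 3.14, 3.14, 3.14].

### API

Orientations are given as a 3x3 rotation matrix whose columns are the frame's x, y, z axes.
In Python, from bench import readout, vision, ticket, search_frame, spot_point gives the robot as it stands. The module is installed in compiled form; this text tells all that it offers.
- The arm moves only by the tool move_arm, never from a script. Its arguments are lists of equal length, an entry for each row: "grip": the opening, from -1 (shut) to 1 (fully open); "xyz": the shift along the world's x, y, z in m, a list of three; "turn": the turn, a rotation vector about the world's x, y, z in rad, a list of three. In form: {"grip": [grip, ...], "xyz": [[tx, ty, tz], ...], "turn": [[ax, ay, az], ...]}. A call has 1 to 10 rows; each row is the pose to reach, as a shift and turn from the pose commanded when the call began; what a row does not reach only later rows make up. A row lasts 1/12 s, in which the tool goes at most 41.7 mm and 7.16 degrees, less where a joint would pass 70% of its speed; a pose out of reach is approached as far as the arm can. A call with a gripper value outside its range is refused whole. The fingers move at their own pace and stop on an object; "grip_force" is the grip in N (left out, the last holds). Time passes only in rows, so rows that repeat a pose let the fingers close. It gives the time, the measured TCP pose, the force and the opening at its end, in the units of the state.
- readout.read_state(): the state, without advancing time (a new reading comes with each control period).
- vision.camera(name): name is "scene" or "top" or "wrist"; returns the picture (420x560x3 uint8, blue, green, red); there is no depth.
- vision.get_calibration(name): a dict with "fx", "fy", "cx", "cy" (pixels), "extrinsics" (4x4, takes a point from world to camera coordinates). Camera axes: x right, y down, z forward; pixel columns grow to the right and rows downward; lengths in m; the calibration is good to about 2 mm. The wrist camera is an equidistant fisheye: a pixel r from the principal point sees the ray r / f radians off the axis. A picture is of the moment at which its call begins: read the wrist's pose just before it. get_calibration takes no time and is no camera call; for the wrist camera it gives the pose at the moment of the call.
- ticket.sign_off(): hands the job in, once; it reports no verdict.
Trained networks look in the newest picture that a camera, given by its name, has taken for a name from the list of things; names that differ only in an ending like _2 or _b are one class to them, and where a whole thing is asked for, a point or a joint stands for the part that bears it (a point fixed in the world has none). Each returns a list of dicts, best first, with "p" (0 to 1); they miss things now and then, are a little off and sometimes report something else, mostly with a low value. They report only what shows in the picture. A call takes as long as a camera call. They do not tell look-alikes from the thing itself.
- search_frame(thing, camera): "rect" ([left, top, right, bottom] in pixels, round what is visible of it).
- spot_point(thing, camera): "at" ([column, row] in pixels: a listed point, or the origin of a listed thing).
The state is a dict: "t": time; "joint_positions": joint angles; "qd": joint speeds; "effort": joint torques, N m; "tool_pos": TCP position; "eef_rot": TCP orientation; "wrist_force": force on the tool from outside, world axes, zero at the start; "torque": the same for the moment, N m; "grip_width": finger opening in m.
Only numpy, scipy, OpenCV 4.12 (cv2) and the standard library are available. Lean on these libraries where they do the work, as an engineer would, in place of code of your own. Each camera call takes 0.05 s, during which the arm holds its last target. There are 200 camera calls.

## Working session

There is one attempt and no reset: what is moved stays moved. The work goes in short steps, Python scripts to look and compute and a tool call to move; the robot and the scene stay as the last step left them, time stands still between calls to the robot, and variables do not carry over. Pictures are saved under pics/ and viewed, about 8 in all and at most 12, crops included, and the job is handed in when it is done.

Besides the shell and the picture viewer there is one more tool, called after "Emit:" as name(argument=value, ...) on one line, values as JSON. move_arm: Moves the arm, as the interface text tells. Its arguments: {"type":"object","properties":{"grip":{"type":"array","items":{"type":"number"}},"xyz":{"type":"array","items":{"type":"array","items":{"type":"number"}}},"turn":{"type":"array","items":{"type":"array","items":{"type":"number"}}},"grip_force":{"type":"number"}},"required":["grip","xyz","turn"]}

```bash
mkdir -p pics; cat > h.py <<'E'
import numpy as np, cv2
from bench import readout, vision, ticket, search_frame, spot_point
def ray(cal,px):
    E=np.array(cal["extrinsics"]);R=E[:3,:3];t=E[:3,3]
    u=(px[0]-cal["cx"])/cal["fx"];v=(px[1]-cal["cy"])/cal["fy"]
    if cal.get("fish"):
        th=np.hypot(u,v);d=np.array([u/th*np.sin(th),v/th*np.sin(th),np.cos(th)]) if th>1e-9 else np.array([0,0,1.])
    else: d=np.array([u,v,1.])
    d=R.T@d;return -R.T@t,d/np.linalg.norm(d)
def cal(n):
    c=dict(vision.get_calibration(n));c["fish"]=n=="wrist";return c
def tri(rs):
    A=np.zeros((3,3));b=np.zeros(3)
    for o,d in rs:
        P=np.eye(3)-np.outer(d,d);A+=P;b+=P@o
    x=np.linalg.solve(A,b);return x,[np.linalg.norm((np.eye(3)-np.outer(d,d))@(x-o)) for o,d in rs]
def atz(r,z):
    o,d=r;return o+d*(z-o[2])/d[2]
def proj(c,X):
    E=np.array(c["extrinsics"]);p=E[:3,:3]@X+E[:3,3]
    if c.get("fish"):
        r=np.hypot(p[0],p[1]);th=np.arctan2(r,p[2]);return np.array([c["cx"]+c["fx"]*th*p[0]/r,c["cy"]+c["fy"]*th*p[1]/r])
    return np.array([c["cx"]+c["fx"]*p[0]/p[2],c["cy"]+c["fy"]*p[1]/p[2]])
E
python3 - <<'E'
from h import *
np.set_printoptions(precision=4,suppress=True)
for n in ["scene","top"]:
    im=vision.camera(n);cv2.imwrite(f"pics/{n}0.png",im);c=cal(n)
    print(n,c["fx"],np.round(ray(c,(c["cx"],c["cy"])),3).tolist())
    for th in ["shaft_mid","shaft_end","seat_end","fixture","handle_start","handle_mid"]:
        print(th,[(np.round(d["at"],1).tolist(),round(d["p"],2)) for d in spot_point(th,n)[:3]])
    for th in ["shaft_mid","clamp_bar"]:
        print(th,[(np.round(d["rect"],0).tolist(),round(d["p"],2)) for d in search_frame(th,n)[:3]])
s=readout.read_state();print(s)
E
```

```text
scene 416.42446479086567 [[-0.028, -1.084, 0.584], [0.493, 0.775, -0.395]]
shaft_mid [([211.7, 232.5], 0.47)]
shaft_end [([200.9, 241.1], 0.35)]
seat_end [([328.5, 245.3], 0.89)]
fixture [([325.5, 248.9], 0.6)]
handle_start []
handle_mid []
shaft_mid []
clamp_bar [([321.0, 177.0, 330.0, 229.0], 0.85), ([180.0, 221.0, 193.0, 230.0], 0.75)]
top 538.3824681800797 [[0.46, -0.177, 1.239], [0.1, 0.007, -0.995]]
shaft_mid [([281.5, 296.1], 0.83), ([232.2, 301.9], 0.81), ([266.6, 290.5], 0.54)]
shaft_end [([232.1, 314.2], 0.78)]
seat_end [([347.9, 201.4], 0.97)]
fixture [([335.9, 198.5], 0.66)]
handle_start [([315.7, 168.8], 0.68)]
handle_mid []
shaft_mid [([226.0, 285.0, 238.0, 320.0], 0.73), ([265.0, 288.0, 292.0, 309.0], 0.69), ([157.0, 277.0, 202.0, 320.0], 0.49)]
clamp_bar [([311.0, 166.0, 348.0, 192.0], 0.95)]
{'t': 0.9, 'joint_positions': array([-1.2928,  0.116 ,  1.4416,  0.    ,  1.584 , -0.0378]), 'qd': array([ 0.0003,  0.0004,  0.0006,  0.0008, -0.0001,  0.0001]), 'effort': array([  0.0039, -72.1007, -62.2752,   0.0781,   0.0182,  -0.0001]), 'tool_pos': array([ 0.2096, -0.6416,  0.2376]), 'eef_rot': array([[ 0.    ,  0.3106, -0.9506],
       [ 0.0001, -0.9506, -0.3106],
       [-1.    , -0.    , -0.    ]]), 'wrist_force': array([-0.0425,  0.0739, -0.6199]), 'torque': array([-0.0052, -0.0375,  0.0028]), 'grip_width': 0.09273663580709476}
```

```bash
python3 - <<'E'
import cv2,numpy as np
t=cv2.imread("pics/top0.png")[150:350,140:400];s=cv2.imread("pics/scene0.png")[150:290,150:410]
a=cv2.resize(t,None,fx=1.53,fy=1.53,interpolation=2)
cv2.imwrite("pics/a.png",cv2.resize(t,(780,600),interpolation=cv2.INTER_CUBIC))
cv2.imwrite("pics/b.png",cv2.resize(s,(780,420),interpolation=cv2.INTER_CUBIC))
E
```

```text
(no output)
```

View pics/a.png

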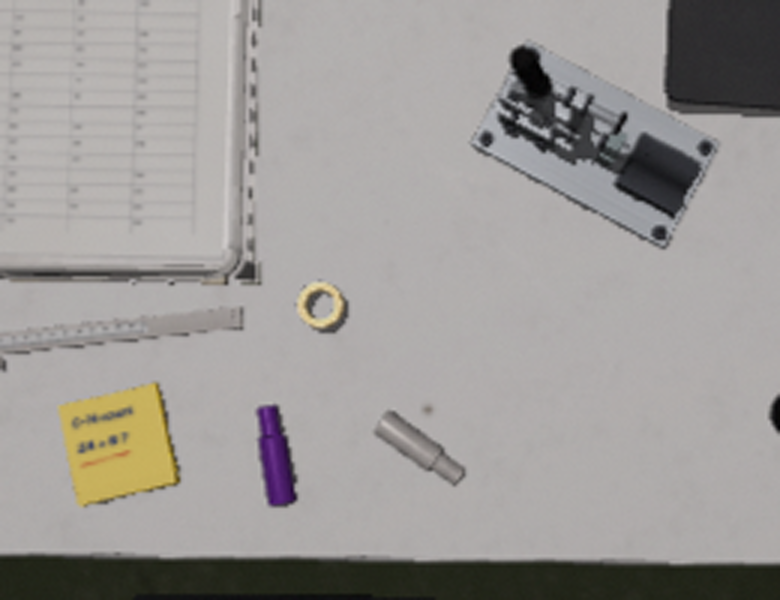

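View pics/b.png

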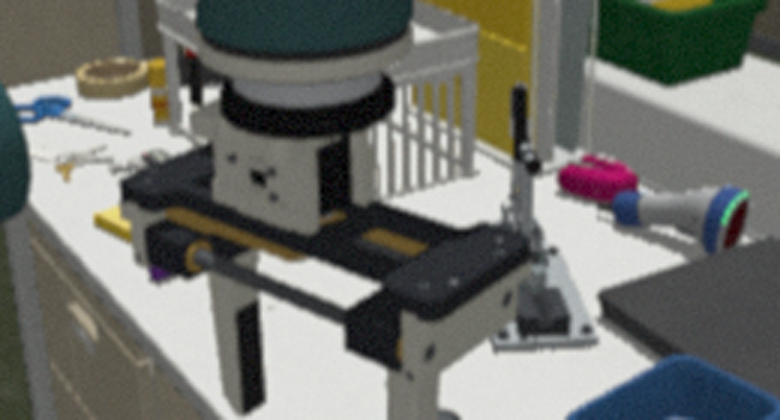

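Top picture (a.png): candidates shaped like the shaft are the purple one at (232,302) and the steel-grey one at (280,299), whose thick end is upper-left at about (269,292). The steel one is meant (the other is purple); the enlarged crop confirms it. The fixture is at about (338,198), with the V-block at the lower-right and the clamp at the upper-left. The scene view (b.png) is mostly hidden by the gripper.

```bash
python3 - <<'E'
from h import *
np.set_printoptions(precision=4,suppress=True)
c=cal("top");f=lambda x,y,z:atz(ray(c,(140+x/3-.33,150+y/3-.33)),z)
P=[f(*p,.01) for p in [(530,40),(718,143),(665,247),(472,143)]]
print(np.array(P)); m=np.mean(P,0); a=(P[0]+P[3]-P[1]-P[2])[:2]; print("fix",m,"yaw of +y",np.degrees(np.arctan2(a[1],a[0])),np.linalg.norm(a)/2)
A=f(384,420,.0105);B=f(460,477,.0105);print("thick",A,"slim",B,np.linalg.norm(A-B),np.degrees(np.arctan2(*(B-A)[1::-1])))
seat=atz(ray(c,(347.9,201.4)),.036);print("seat",seat)
cw=cal("wrist");s=readout.read_state();o,d=ray(cw,(cw["cx"],cw["cy"]));print("wristcam rel tool",np.array(s["eef_rot"]).T@(o-s["tool_pos"]),np.array(s["eef_rot"]).T@d,cw["fx"])
b=f(322,307,.026);print("bushing",b)
E
```

```text
[[ 0.695  -0.2425  0.01  ]
 [ 0.6163 -0.3868  0.01  ]
 [ 0.5362 -0.3459  0.01  ]
 [ 0.6145 -0.1984  0.01  ]]
fix [ 0.6155 -0.2934  0.01  ] yaw of +y 61.71006307349946 0.1657172225101876
thick [ 0.4035 -0.1337  0.0105] slim [ 0.3617 -0.1913  0.0105] 0.07119388591474214 -125.94205028638409
seat [ 0.6032 -0.3124  0.036 ]
wristcam rel tool [-0.1466 -0.0011 -0.0786] [ 0.9592 -0.0005  0.2829] 325.19226210127806
bushing [ 0.4876 -0.0867  0.026 ]
```

```bash
python3 - <<'E'
from scipy.spatial.transform import Rotation as R
import numpy as np
y=np.radians(-35.9);print((R.from_rotvec(0.3*np.array([np.cos(y),np.sin(y),0]))*R.from_rotvec([0,0,np.radians(36)])).as_rotvec())
E
```

```text
[ 0.17968226 -0.24640588  0.62353644]
```

Emit:
move_arm(grip=[0.2, 0.2, 0.2, 0.2, 0.2, 0.2, 0.2, 0.2, 0.2, 0.2], xyz=[[0.17, 0.476, -0.05], [0.17, 0.476, -0.05], [0.17, 0.476, -0.05], [0.17, 0.476, -0.05], [0.17, 0.476, -0.05], [0.17, 0.476, -0.05], [0.17, 0.476, -0.05], [0.17, 0.476, -0.05], [0.17, 0.476, -0.05], [0.17, 0.476, -0.05]], turn=[[0.18, -0.246, 0.624], [0.18, -0.246, 0.624], [0.18, -0.246, 0.624], [0.18, -0.246, 0.624], [0.18, -0.246, 0.624], [0.18, -0.246, 0.624], [0.18, -0.246, 0.624], [0.18, -0.246, 0.624], [0.18, -0.246, 0.624], [0.18, -0.246, 0.624]])

```text
t: 1.73
tool_pos: [0.3492, -0.2494, 0.1965]
eef_rot: [[0.173, 0.81, -0.56], [0.239, -0.587, -0.774], [-0.955, 0.0, -0.295]]
wrist_force: [1.0, 0.6, -0.7]
grip_width: 0.0559
```

Emit:
move_arm(grip=[0.2, 0.2, 0.2, 0.2], xyz=[[0.02, 0.06, -0.01], [0.02, 0.06, -0.01], [0.02, 0.06, -0.01], [0.02, 0.06, -0.01]], turn=[[0, 0, 0], [0, 0, 0], [0, 0, 0], [0, 0, 0]])

```text
t: 2.07
tool_pos: [0.3693, -0.1903, 0.1869]
eef_rot: [[0.173, 0.812, -0.558], [0.239, -0.584, -0.776], [-0.955, 0.001, -0.295]]
wrist_force: [0.5, -0.2, 0.2]
grip_width: 0.0558
```

```bash
cat > look.py <<'E'
import sys
from h import *
np.set_printoptions(precision=4,suppress=True)
n=sys.argv[1];s=readout.read_state();cw=cal("wrist");im=vision.camera("wrist");cv2.imwrite(f"pics/w{n}.png",im)
import pickle;pickle.dump(cw,open(f"pics/w{n}.pkl","wb"))
print(s["tool_pos"],s["qd"].max(),s["wrist_force"])
for th in sys.argv[2:]:
    for d in spot_point(th,"wrist")[:2]: print(th,d["at"],d["p"],[atz(ray(cw,d["at"]),z) for z in (.0105,.036)])
E
python3 look.py 1 shaft_mid shaft_end
python3 - <<'E'
import cv2
im=cv2.imread("pics/w1.png");cv2.imwrite("pics/w1b.png",cv2.resize(im,(800,600),interpolation=2))
E
```

```text
[ 0.3693 -0.1903  0.1869] 0.022821585283419033 [ 0.4652 -0.2065  0.1719]
shaft_mid [215.9, 136.9] 0.91 [array([ 0.3797, -0.0564,  0.0105]), array([ 0.3802, -0.0644,  0.036 ])]
shaft_mid [276.5, 217.0] 0.78 [array([ 0.3825, -0.1646,  0.0105]), array([ 0.3828, -0.1645,  0.036 ])]
shaft_end [190.5, 160.6] 0.95 [array([ 0.3424, -0.0609,  0.0105]), array([ 0.3457, -0.0686,  0.036 ])]
shaft_end [275.2, 181.5] 0.69 [array([ 0.4031, -0.1336,  0.0105]), array([ 0.4019, -0.1359,  0.036 ])]
```

View pics/w1b.png

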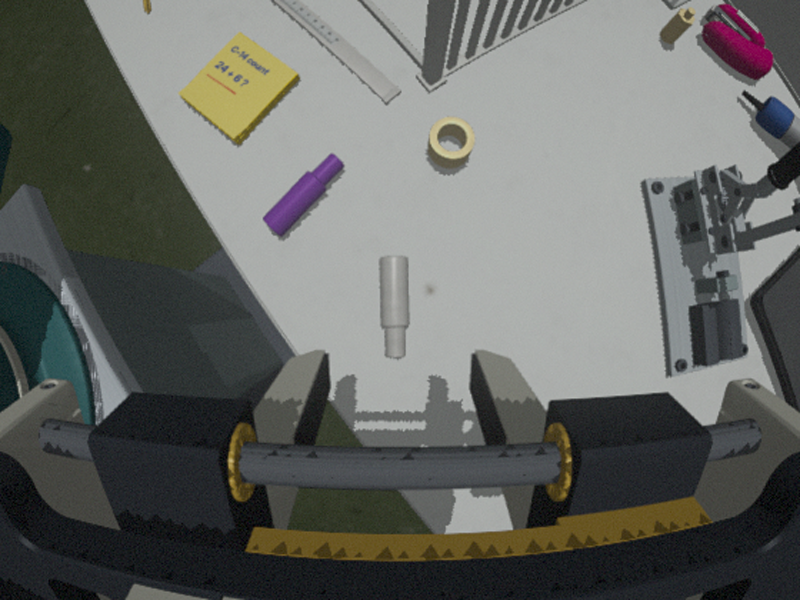

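Wrist view: steel shaft at about (276,215) in 560-px coordinates, thick end up at (276,180), between the open fingers; the purple look-alike is to its left. Top and wrist agree within 2 mm at axis height 10.5 mm.

```bash
cat > plan.py <<'E'
from h import *
from scipy.spatial.transform import Rotation as R
np.set_printoptions(precision=4,suppress=True)
def toolrot(yaw_slim,tilt):  # tool y = yaw_slim+90, x down leaning to thick
    a=np.radians(yaw_slim);u=-np.array([np.cos(a),np.sin(a),0]);y=np.array([np.cos(a+np.pi/2),np.sin(a+np.pi/2),0])
    x=np.array([0,0,-np.cos(tilt)])+np.sin(tilt)*u;return np.column_stack([x,y,np.cross(x,y)]),u
def rel(Rt):
    s=readout.read_state();return R.from_matrix(Rt@np.array(s["eef_rot"]).T).as_rotvec()
E
python3 - <<'E'
from plan import *
import pickle
cw=pickle.load(open("pics/w1.pkl","rb"));ct=cal("top")
g=lambda x,y,z:atz(ray(cw,((x+.5)*.7-.5,(y+.5)*.7-.5)),z)
A=g(394,257,.0105);B=g(395.5,358,.0105);print(A,B,np.linalg.norm(A-B));yaw=np.degrees(np.arctan2(*(B-A)[1::-1]));print(yaw)
for n,wp,tp in [("thick",(394,257),(384,420)),("slim",(395.5,358),(460,477))]:
    print(n,tri([ray(cw,((wp[0]+.5)*.7-.5,(wp[1]+.5)*.7-.5)),ray(ct,(140+tp[0]/3-.33,150+tp[1]/3-.33))]))
Rt,u=toolrot(yaw,0.175);m=(A+B)/2;T=m+u*(.0365-.0427)+[0,0,.0152]
s=readout.read_state();print("T",T,"d",T-s["tool_pos"],"turn",rel(Rt))
f=lambda x,y,z:atz(ray(cw,((x+.5)*.7-.5,(y+.5)*.7-.5)),z)
print("corners wrist",f(642,180,.01),f(668,376,.01))
E
```

```text
[ 0.4046 -0.1324  0.0105] [ 0.3621 -0.1932  0.0105] 0.07414199358333937
-124.90049042148382
thick (array([ 0.404 , -0.1339,  0.0246]), [np.float64(0.00029662088619358595), np.float64(0.0002966208861936299)])
slim (array([ 0.3638, -0.191 ,  0.0353]), [np.float64(0.0001463698140376486), np.float64(0.00014636981403750766)])
T [ 0.3798 -0.1679  0.0257] d [ 0.0108  0.0241 -0.1611] turn [-0.1017  0.072   0.0178]
corners wrist [ 0.6111 -0.1972  0.01  ] [ 0.5339 -0.3426  0.01  ]
```

Emit:
move_arm(grip=[0.2, 0.2, 0.2, 0.2, 0.2, 0.2, 0.2, 0.2], xyz=[[0.008, 0.016, -0.04], [0.011, 0.024, -0.08], [0.011, 0.024, -0.11], [0.011, 0.024, -0.13], [0.011, 0.024, -0.145], [0.011, 0.024, -0.155], [0.011, 0.024, -0.161], [0.011, 0.024, -0.161]], turn=[[-0.1, 0.07, 0.018], [-0.1, 0.07, 0.018], [-0.1, 0.07, 0.018], [-0.1, 0.07, 0.018], [-0.1, 0.07, 0.018], [-0.1, 0.07, 0.018], [-0.1, 0.07, 0.018], [-0.1, 0.07, 0.018]])

```text
t: 2.88
tool_pos: [0.3798, -0.1676, 0.0249]
eef_rot: [[0.1, 0.82, -0.563], [0.146, -0.572, -0.807], [-0.984, -0.001, -0.177]]
wrist_force: [-0.0, -0.0, -0.0]
grip_width: 0.0559
```

Emit:
move_arm(grip=[-0.6, -0.6, -0.6, -0.6, -0.6, -0.6, -0.6, -0.6], xyz=[[0, 0, 0], [0, 0, 0], [0, 0, 0], [0, 0, 0], [0, 0, 0], [0, 0, 0], [0, 0, 0], [0, 0, 0]], turn=[[0, 0, 0], [0, 0, 0], [0, 0, 0], [0, 0, 0], [0, 0, 0], [0, 0, 0], [0, 0, 0], [0, 0, 0]], grip_force=25)

```text
t: 3.55
tool_pos: [0.3803, -0.1672, 0.0259]
eef_rot: [[0.102, 0.821, -0.562], [0.145, -0.571, -0.808], [-0.984, 0.001, -0.177]]
wrist_force: [0.3, -0.2, 2.8]
grip_width: 0.0202
```

Emit:
move_arm(grip=[-0.6, -0.6, -0.6, -0.6, -0.6, -0.6, -0.6, -0.6, -0.6, -0.6], xyz=[[0, 0, 0.03], [0, 0, 0.07], [0.005, -0.015, 0.105], [0.02, -0.05, 0.12], [0.045, -0.08, 0.13], [0.07, -0.11, 0.135], [0.1, -0.135, 0.135], [0.13, -0.16, 0.135], [0.16, -0.185, 0.135], [0.188, -0.209, 0.135]], turn=[[0, 0, 0], [0, 0, 0], [0, 0, 0], [0, 0, 0.03], [0, 0, 0.06], [0, 0, 0.09], [0, 0, 0.113], [0, 0, 0.113], [0, 0, 0.113], [0, 0, 0.113]])

```text
t: 4.38
tool_pos: [0.5695, -0.3774, 0.1595]
eef_rot: [[0.083, 0.88, -0.468], [0.156, -0.475, -0.866], [-0.984, -0.001, -0.177]]
wrist_force: [0.0, 0.3, -2.0]
grip_width: 0.0202
```

Emit:
move_arm(grip=[-0.6, -0.6], xyz=[[0, 0, 0], [0, 0, 0]], turn=[[0, 0, 0], [0, 0, 0]])

```text
t: 4.55
tool_pos: [0.5686, -0.3766, 0.1584]
eef_rot: [[0.082, 0.88, -0.468], [0.158, -0.475, -0.866], [-0.984, -0.003, -0.177]]
wrist_force: [0.1, 0.2, -1.9]
grip_width: 0.02
```

```bash
python3 look.py 2 shaft_end seat_end handle_start clamp_bar fixture
python3 - <<'E'
import cv2
im=cv2.imread("pics/w2.png");cv2.imwrite("pics/w2b.png",cv2.resize(im,(800,600),interpolation=2))
E
```

```text
[ 0.5686 -0.3766  0.1584] 0.04876271666516518 [ 0.0888  0.2333 -1.9244]
shaft_end [9.4, 90.2] 0.79 [array([ 0.3466, -0.0629,  0.0105]), array([ 0.3671, -0.0852,  0.036 ])]
seat_end [284.5, 150.5] 0.61 [array([ 0.6066, -0.3129,  0.0105]), array([ 0.6054, -0.3144,  0.036 ])]
handle_start [279.1, 258.2] 0.35 [array([ 0.553 , -0.4013,  0.0105]), array([ 0.5563, -0.3954,  0.036 ])]Traceback (most recent call last):
  File "look.py", line 8, in <module>
    for d in spot_point(th,"wrist")[:2]: print(th,d["at"],d["p"],[atz(ray(cw,d["at"]),z) for z in (.0105,.036)])
             ~~~~~~~~~~^^^^^^^^^^^^
ValueError: it knows: bushing, caliper, end_stop, fixture, handle_mid, handle_start, loupe, seat_end, shaft_end, shaft_mid, standoff, sticky_notes
```

View pics/w2b.png

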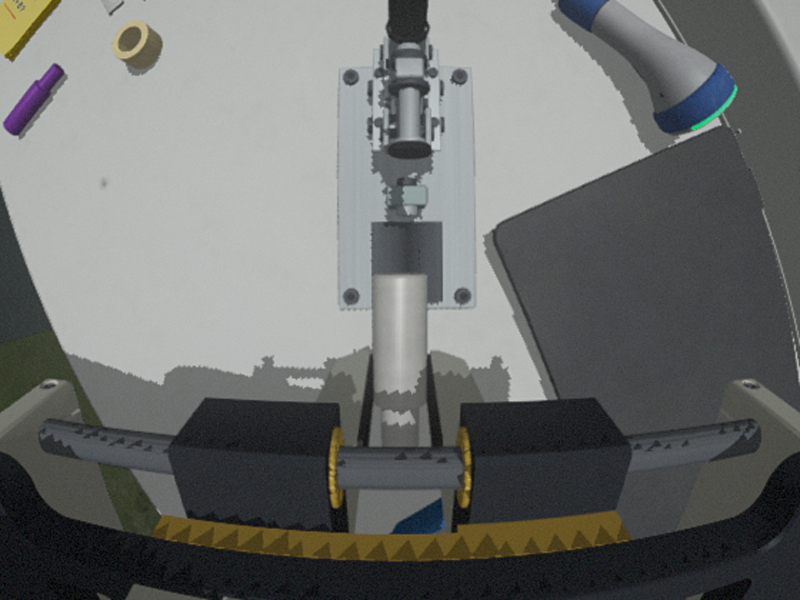

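Wrist view: shaft is held straight between fingers, thick end at (400,275) of the 800-px picture; plate corners about (340,67),(472,67),(337,309),(476,308); V-block far edge (372,222)–(442,222); stop at (409,195), clamp bar raised above it.

```bash
python3 - <<'E'
from plan import *
import pickle
cw=pickle.load(open("pics/w2.pkl","rb"));ct=cal("top")
g=lambda x,y,z:atz(ray(cw,((x+.5)*.7-.5,(y+.5)*.7-.5)),z)
P=np.array([g(*p,.01) for p in [(472,67),(476,308),(337,309),(340,67)]])
print(P[:,:2],np.linalg.norm(P[0]-P[1]),np.linalg.norm(P[1]-P[2]))
m=P.mean(0);a=(P[0]+P[3]-P[1]-P[2])/2;yaw=np.arctan2(a[1],a[0]);print("mid",m,np.degrees(yaw))
S=np.array([g(*p,.01) for p in [(460,77),(463,296),(351,296),(351,77)]]);a2=(S[0]+S[3]-S[1]-S[2])/2;print("screws",S.mean(0),np.degrees(np.arctan2(a2[1],a2[0])))
def fx(X,o,yw):
    e=np.array([np.cos(yw),np.sin(yw)]);d=(X-o)[:2];return np.array([d@[e[1],-e[0]],d@e])
for n,p in [("VL",g(372,222,.03)),("VR",g(442,222,.03)),("seat w",atz(ray(cw,(284.5,150.5)),.036)),("seat t",atz(ray(ct,(347.9,201.4)),.036))]: print(n,fx(p,m,yaw))
print("seat tri",tri([ray(cw,(284.5,150.5)),ray(ct,(347.9,201.4))]))
s=readout.read_state();T=s["tool_pos"];Rm=np.array(s["eef_rot"]);ax=T+Rm[:,0]*.0154
print("shaft pt",ax,"rel fixture",fx(ax,m,yaw),"yaw tooly+90",np.degrees(np.arctan2(Rm[1,1],Rm[0,1]))+90)
E_=g(400,275,ax[2]+.0105);print("thick end top",E_,fx(E_,m,yaw), "L side",fx(g(373,276,ax[2]),m,yaw),"R",fx(g(428,276,ax[2]),m,yaw), "slim",fx(g(400,448,ax[2]),m,yaw))
E
```

```text
[[ 0.6967 -0.2415]
 [ 0.6184 -0.3891]
 [ 0.5361 -0.3454]
 [ 0.6165 -0.1985]] 0.1671234159871981 0.09318949305601623
mid [ 0.6169 -0.2936  0.01  ] 61.68432083011298
screws [ 0.6169 -0.2935  0.01  ] 61.95498102854926
VL [-0.0215 -0.0274]
VR [ 0.0216 -0.0273]
seat w [-0.0003 -0.0237]
seat t [-0.0032 -0.0231]
seat tri (array([ 0.6055, -0.3138,  0.0217]), [np.float64(0.0006628391146173368), np.float64(0.0006628391146172945)])
shaft pt [ 0.5688 -0.3732  0.146 ] rel fixture [-0.0046 -0.0928] yaw tooly+90 61.63631453652272
thick end top [ 0.5882 -0.3384  0.1565] [-0.004 -0.053] L side [-0.014 -0.054] R [ 0.0063 -0.054 ] slim [-0.0041 -0.1219]
```

Emit:
move_arm(grip=[-0.6, -0.6, -0.6, -0.6, -0.6, -0.6, -0.6], xyz=[[0.0133, 0.0156, -0.02], [0.0133, 0.0156, -0.055], [0.0133, 0.0156, -0.08], [0.0133, 0.0156, -0.095], [0.0133, 0.0156, -0.102], [0.0133, 0.0156, -0.105], [0.0133, 0.0156, -0.105]], turn=[[0, 0, 0.002], [0, 0, 0.002], [0, 0, 0.002], [0, 0, 0.002], [0, 0, 0.002], [0, 0, 0.002], [0, 0, 0.002]])

```text
t: 5.33
tool_pos: [0.5815, -0.3607, 0.0566]
eef_rot: [[0.085, 0.881, -0.466], [0.155, -0.474, -0.867], [-0.984, 0.001, -0.177]]
wrist_force: [0.7, -0.4, -1.9]
grip_width: 0.0202
```

```bash
python3 look.py 3 seat_end
python3 - <<'E'
import cv2
im=cv2.imread("pics/w3.png")[40:340,160:440];cv2.imwrite("pics/w3b.png",cv2.resize(im,(560,600),interpolation=2))
E
```

```text
[ 0.5815 -0.3607  0.0566] 0.00787214442427208 [ 0.737  -0.3967 -1.8644]
seat_end [280.1, 175.8] 0.83 [array([ 0.605 , -0.3157,  0.0105]), array([ 0.6051, -0.3155,  0.036 ])]
```

View pics/w3b.png

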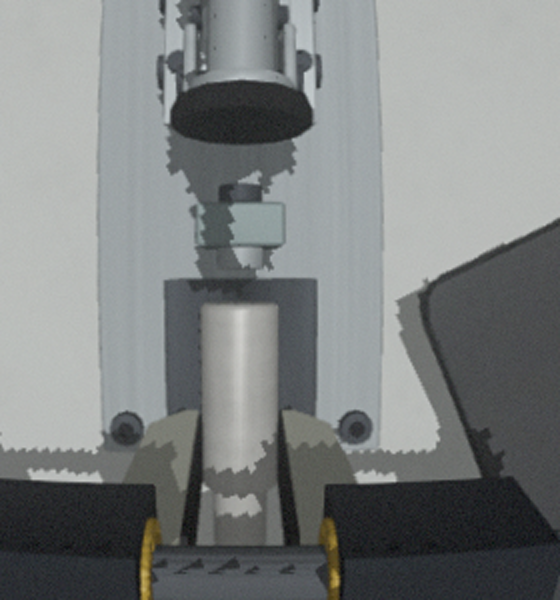

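The shaft (centre column 240 in the crop) lines up with the V-block (165–316) and the stop (196–284); its end is about 10 mm short of the button. I lower it into the groove by feel.

Emit:
move_arm(grip=[-0.6, -0.6, -0.6, -0.6, -0.6, -0.6], xyz=[[0, 0, -0.001], [0, 0, -0.002], [0, 0, -0.003], [0, 0, -0.004], [0, 0, -0.0045], [0, 0, -0.0045]], turn=[[0, 0, 0], [0, 0, 0], [0, 0, 0], [0, 0, 0], [0, 0, 0], [0, 0, 0]])

```text
t: 5.93
tool_pos: [0.5818, -0.3608, 0.0517]
eef_rot: [[0.085, 0.881, -0.466], [0.155, -0.473, -0.867], [-0.984, 0.002, -0.177]]
wrist_force: [1.5, -1.1, 2.3]
grip_width: 0.0202
```

Emit:
move_arm(grip=[-0.6, -0.6, -0.6, -0.6, -0.6], xyz=[[0.0009, 0.0018, 0], [0.0018, 0.0035, 0], [0.0027, 0.0053, 0], [0.0036, 0.007, 0], [0.0036, 0.007, 0]], turn=[[0, 0, 0], [0, 0, 0], [0, 0, 0], [0, 0, 0], [0, 0, 0]])

```text
t: 6.35
tool_pos: [0.5855, -0.354, 0.0518]
eef_rot: [[0.085, 0.881, -0.466], [0.154, -0.474, -0.867], [-0.984, 0.002, -0.176]]
wrist_force: [2.9, -3.7, 4.0]
grip_width: 0.02
```

Emit:
move_arm(grip=[-0.6, -0.6, -0.6, -0.6], xyz=[[0.0007, 0.0002, 0], [0.0009, 0.0006, 0], [0.0012, 0.001, 0], [0.0012, 0.001, 0]], turn=[[0, 0, 0], [0, 0, 0], [0, 0, 0], [0, 0, 0]])

```text
t: 6.68
tool_pos: [0.586, -0.3532, 0.0517]
eef_rot: [[0.084, 0.881, -0.466], [0.154, -0.474, -0.867], [-0.984, 0.001, -0.176]]
wrist_force: [-3.2, -6.3, 5.6]
grip_width: 0.0204
```

Emit:
move_arm(grip=[-0.6, -0.6, -0.6], xyz=[[0.0003, 0.0005, 0], [0.0005, 0.0009, 0], [0.0005, 0.0009, 0]], turn=[[0, 0, 0], [0, 0, 0], [0, 0, 0]])

```text
t: 6.93
tool_pos: [0.5863, -0.3527, 0.0517]
eef_rot: [[0.084, 0.881, -0.466], [0.154, -0.474, -0.867], [-0.985, 0.001, -0.175]]
wrist_force: [-6.6, -8.2, 7.0]
grip_width: 0.0202
```

```bash
python3 look.py 4
python3 - <<'E'
import cv2
im=cv2.imread("pics/w4.png")[110:260,210:350];cv2.imwrite("pics/w4b.png",cv2.resize(im,(560,600),interpolation=2))
E
```

```text
[ 0.5863 -0.3527  0.0517] 0.0016334299837405886 [-6.5614 -8.2415  7.0469]
```

View pics/w4b.png

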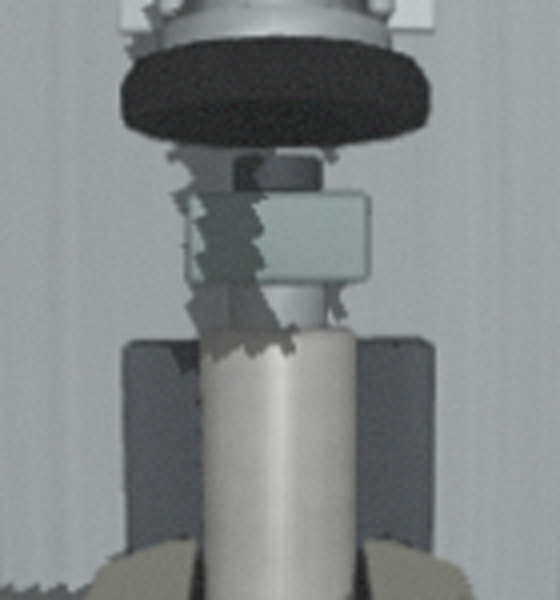

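The shaft's end now meets the button (no gap seen between the shaft top edge at row 330 of the crop and the button, about 10 N against the push, tool advance stalling). I release it gently and rise.

Emit:
move_arm(grip=[-0.3, 0, 0, 0, 0, 0, 0], xyz=[[0, 0, 0], [0, 0, 0], [0, 0, 0], [0, 0, 0.015], [0, 0, 0.045], [0, 0, 0.08], [0, 0, 0.12]], turn=[[0, 0, 0], [0, 0, 0], [0, 0, 0], [0, 0, 0], [0, 0, 0], [0, 0, 0], [0, 0, 0]])

```text
t: 7.57
tool_pos: [0.5861, -0.351, 0.1722]
eef_rot: [[0.082, 0.881, -0.466], [0.157, -0.473, -0.867], [-0.984, -0.002, -0.177]]
wrist_force: [0.4, -0.8, -0.7]
grip_width: 0.0466
```

```bash
python3 look.py 5 shaft_end seat_end end_stop
python3 - <<'E'
import cv2
im=cv2.imread("pics/w5.png")[0:300,180:400];cv2.imwrite("pics/w5b.png",cv2.resize(im,None,fx=2,fy=2,interpolation=2))
E
```

```text
[ 0.5861 -0.351   0.1722] 0.754848304243086 [ 0.4043 -0.8088 -0.7404]
shaft_end [12.4, 113.7] 0.92 [array([ 0.3466, -0.0613,  0.0105]), array([ 0.3676, -0.0807,  0.036 ])]
shaft_end [284.8, 187.7] 0.59 [array([ 0.6077, -0.3189,  0.0105]), array([ 0.6079, -0.3178,  0.036 ])]
seat_end [279.1, 187.8] 0.77 [array([ 0.6027, -0.3163,  0.0105]), array([ 0.6033, -0.3154,  0.036 ])]
seat_end [102.3, 61.7] 0.41 [array([ 0.4959, -0.0924,  0.0105]), array([ 0.505 , -0.1094,  0.036 ])]
end_stop [281.2, 156.3] 0.74 [array([ 0.6192, -0.29  ,  0.0105]), array([ 0.6185, -0.2912,  0.036 ])]
end_stop [281.2, 158.7] 0.65 [array([ 0.6181, -0.2921,  0.0105]), array([ 0.6175, -0.2931,  0.036 ])]
```

View pics/w5b.png

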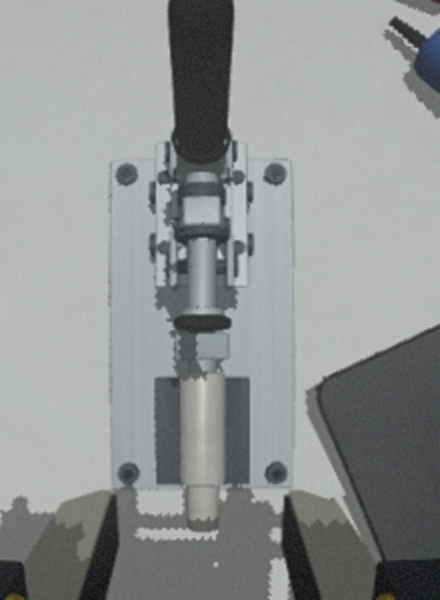

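Wrist view: the released shaft lies in the groove, centred (column 203 against the V-block's 155–249), its end on the button; the raised lever is at (200,100). Next I shut the fingers, tilt the tool, and come up behind the grip.

Emit:
move_arm(grip=[-1, -1, -1, -1, -1, -1, -1, -1, -1, -1], xyz=[[0, 0, 0.035], [0, 0, 0.055], [0, 0, 0.055], [0.005, 0.01, 0.055], [0.015, 0.03, 0.055], [0.03, 0.06, 0.055], [0.042, 0.079, 0.055], [0.042, 0.079, 0.035], [0.042, 0.079, 0.023], [0.042, 0.079, 0.023]], turn=[[-0.1, 0.054, 0], [-0.2, 0.108, 0], [-0.3, 0.162, 0], [-0.4, 0.216, 0], [-0.418, 0.225, 0], [-0.418, 0.225, 0], [-0.418, 0.225, 0], [-0.418, 0.225, 0], [-0.418, 0.225, 0], [-0.418, 0.225, 0]])

```text
t: 8.6
tool_pos: [0.6275, -0.2721, 0.1898]
eef_rot: [[-0.144, 0.881, -0.451], [-0.256, -0.473, -0.843], [-0.956, -0.006, 0.293]]
wrist_force: [-1.0, -0.7, -0.8]
grip_width: 0.0007
```

```bash
cat > where.py <<'E'
from plan import *
s=readout.read_state();T=s["tool_pos"];Rm=np.array(s["eef_rot"]);e=np.array([.4733,.8809,0]);x=np.array([.8809,-.4733,0])
H=np.array([.6491,-.2337,0]);K=T+Rm@[.019,0,-.0075]
print("corner y',z,x",1e3*((K-H)@e),1e3*K[2],1e3*((K-H)@x),"F y,z,x",s["wrist_force"]@e,s["wrist_force"][2],s["wrist_force"]@x,"t",s["t"],s["grip_width"],"tilt",np.degrees(np.arcsin(Rm[:,0]@e)))
E
python3 where.py; python3 - <<'E'
import cv2
from h import *
im=vision.camera("wrist");s=vision.camera("scene")[120:290,250:420]
cv2.imwrite("pics/w6.png",np.hstack([cv2.resize(im[0:420,100:460],(360,420)),cv2.resize(s,(420,420),interpolation=2)]))
E
```

```text
corner y',z,x -42.508291538395135 169.4318790364759 -0.9744634309248955 F y,z,x -1.0743618715640926 -0.7887728367888546 -0.5029097078824508 t 8.6 0.0006578514062982016 tilt -17.062800517303895
```

View pics/w6.png

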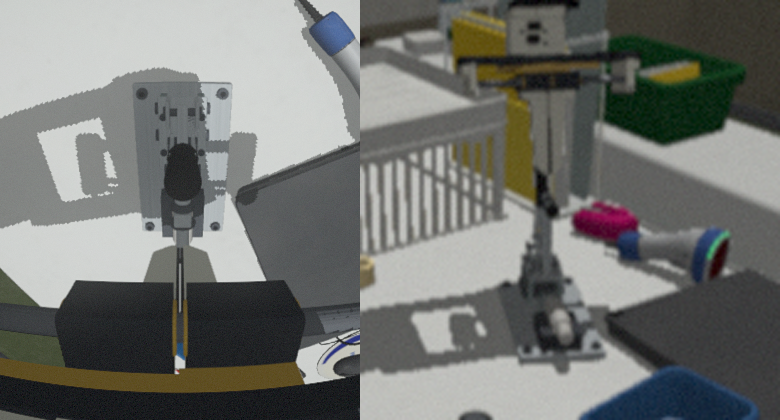

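Left half: the shut fingers stand square in front of the black grip (183,170); right half: the scene view shows the same from the side. I advance until touching.

Emit:
move_arm(grip=[-1, -1, -1, -1, -1, -1], xyz=[[0.005, 0.009, 0.005], [0.01, 0.018, 0.005], [0.0145, 0.0265, 0.005], [0.016, 0.029, 0.005], [0.018, 0.032, 0.0055], [0.0195, 0.035, 0.0055]], turn=[[0, 0, 0], [0, 0, 0], [0, 0, 0], [0, 0, 0], [0, 0, 0], [0, 0, 0]])

```text
t: 9.2
tool_pos: [0.6483, -0.2374, 0.1997]
eef_rot: [[-0.139, 0.881, -0.452], [-0.258, -0.473, -0.842], [-0.956, -0.0, 0.293]]
wrist_force: [-0.4, -2.0, 0.9]
grip_width: 0.0005
```

```bash
python3 where.py
```

```text
corner y',z,x -1.9975443291361012 179.38083334550367 1.0698371397078321 F y,z,x -1.9710564453051718 0.917029568574997 0.6453435109131136 t 9.2 0.0005243716513646197 tilt -17.04001262653093
```

Emit:
move_arm(grip=[-1, -1, -1, -1, -1, -1], xyz=[[0.0026, 0.0048, 0], [0.0052, 0.0097, 0], [0.0078, 0.0145, -0.001], [0.0103, 0.0191, -0.002], [0.0128, 0.0238, -0.004], [0.0151, 0.0282, -0.006]], turn=[[0, 0, 0], [0, 0, 0], [0, 0, 0], [0, 0, 0], [0, 0, 0], [0, 0, 0]])

```text
t: 9.7
tool_pos: [0.6636, -0.2088, 0.1936]
eef_rot: [[-0.138, 0.881, -0.453], [-0.258, -0.473, -0.842], [-0.956, 0.0, 0.292]]
wrist_force: [-0.6, -0.3, 1.8]
grip_width: 0.0004
```

```bash
python3 where.py
```

```text
corner y',z,x 30.398593451384773 173.2318080044345 1.0233389730298814 F y,z,x -0.5730575083738807 1.7988003653543032 -0.41325837683584254 t 9.7 0.00040424362202465974 tilt -17.001244615991137
```

Emit:
move_arm(grip=[-1, -1, -1, -1, -1], xyz=[[0.0022, 0.0041, -0.0025], [0.0043, 0.0079, -0.0055], [0.0063, 0.0117, -0.009], [0.0082, 0.0152, -0.0125], [0.0099, 0.0185, -0.0165]], turn=[[0, 0, 0], [0, 0, 0], [0, 0, 0], [0, 0, 0], [0, 0, 0]])

```text
t: 10.12
tool_pos: [0.6734, -0.1905, 0.1767]
eef_rot: [[-0.138, 0.881, -0.453], [-0.258, -0.473, -0.842], [-0.956, 0.0, 0.292]]
wrist_force: [0.7, -0.5, 1.9]
grip_width: 0.0008
```

```bash
python3 where.py;  python3 - <<'E'
import cv2
from h import *
im=vision.camera("wrist");s=vision.camera("scene")[120:290,250:420]
cv2.imwrite("pics/w7.png",np.hstack([cv2.resize(im[0:420,100:460],(360,420)),cv2.resize(s,(420,420),interpolation=2)]))
E
```

```text
corner y',z,x 51.15363994333116 156.3229474124443 0.989804113684702 F y,z,x -0.07929244878116527 1.9023357903573157 0.8256741524616136 t 10.1167 0.000803096438418597 tilt -17.00453981001554
```

View pics/w7.png

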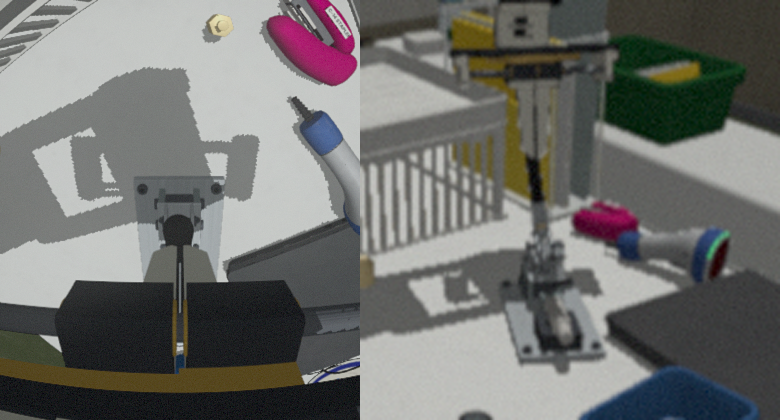

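The grip's end shows at (180,230), just ahead of the fingertips, and the lever follows with only 2 N. I go on downward in small steps.

Emit:
move_arm(grip=[-1, -1, -1, -1], xyz=[[0.0009, 0.0018, -0.003], [0.0019, 0.0035, -0.006], [0.0026, 0.0049, -0.009], [0.0033, 0.0062, -0.012]], turn=[[0, 0, 0], [0, 0, 0], [0, 0, 0], [0, 0, 0]])

```text
t: 10.55
tool_pos: [0.6765, -0.1846, 0.1648]
eef_rot: [[-0.139, 0.881, -0.453], [-0.258, -0.473, -0.842], [-0.956, -0.0, 0.293]]
wrist_force: [-0.2, -0.1, -0.0]
grip_width: 0.0001
```

Emit:
move_arm(grip=[-1, -1, -1], xyz=[[0.0005, 0.0009, -0.0025], [0.0009, 0.0016, -0.005], [0.0012, 0.0022, -0.007]], turn=[[0, 0, 0], [0, 0, 0], [0, 0, 0]])

```text
t: 10.8
tool_pos: [0.6777, -0.1825, 0.1578]
eef_rot: [[-0.139, 0.881, -0.453], [-0.258, -0.473, -0.842], [-0.956, -0.0, 0.293]]
wrist_force: [0.1, 0.1, -0.4]
grip_width: 0.0006
```

```bash
python3 where.py
```

```text
corner y',z,x 60.299991050524945 137.39778955865285 0.9456167994845289 F y,z,x 0.1445489912364172 -0.39431973288841426 -0.004282392125910608 t 10.8 0.000562061605954968 tilt -17.011792325818448
```

Emit:
move_arm(grip=[-1, -1, -1, -1], xyz=[[0, 0, -0.002], [0.0001, 0.0002, -0.004], [0.0001, 0.0002, -0.006], [0.0001, 0.0002, -0.006]], turn=[[0, 0, 0], [0, 0, 0], [0, 0, 0], [0, 0, 0]])

```text
t: 11.13
tool_pos: [0.6777, -0.1824, 0.1517]
eef_rot: [[-0.139, 0.881, -0.453], [-0.258, -0.473, -0.842], [-0.956, -0.0, 0.293]]
wrist_force: [0.5, 0.4, 0.7]
grip_width: 0.0003
```

```bash
python3 where.py; python3 - <<'E'
import cv2
from h import *
im=vision.camera("wrist");s=vision.camera("scene")[150:270,270:390];t=vision.camera("top")[140:240,300:400]
cv2.imwrite("pics/w8.png",np.hstack([cv2.resize(im[150:350,190:370],(360,400),interpolation=2),cv2.resize(s,(400,400),interpolation=2)]))
cv2.imwrite("pics/t8.png",cv2.resize(t,(400,400),interpolation=2))
E
```

```text
corner y',z,x 60.35188652456736 131.3305444831864 0.8671194082563288 F y,z,x 0.583693300632367 0.6788799753212396 0.24127969270610092 t 11.1333 0.0002567106938957591 tilt -17.018617741660634
```

View pics/w8.png

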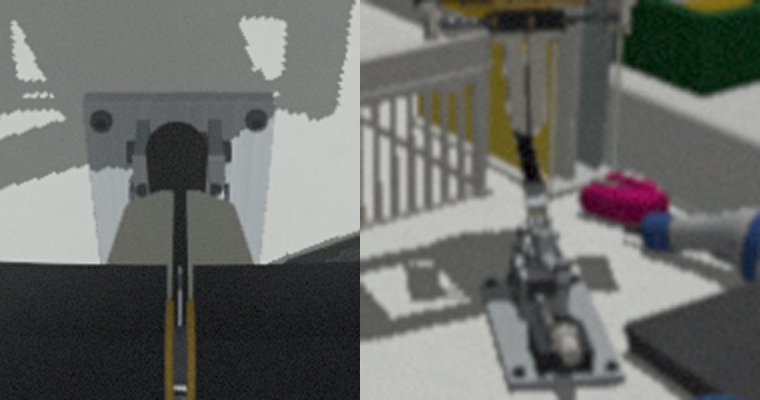

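```bash
python3 - <<'E'
from h import *
cw=cal("wrist");e=np.array([.4733,.8809,0]);x=np.array([.8809,-.4733,0]);H=np.array([.6491,-.2337,0])
for p in [(177,122),(177,150),(177,190)]:
    o,d=ray(cw,(190+p[0]/2,150+p[1]/2))
    print(p,[(round(1e3*((o+d*(z-o[2])/d[2]-H)@e),1),z) for z in (.1,.12,.14,.16,.18)])
print([(d["at"],d["p"]) for d in spot_point("shaft_mid","top")[:3]])
t=cv2.imread("pics/t8.png");g=cv2.cvtColor(t,6);print((g[::20,::16]//10))
E
```

```text
(177, 122) [(np.float64(64.6), 0.1), (np.float64(78.0), 0.12), (np.float64(91.3), 0.14), (np.float64(104.7), 0.16), (np.float64(118.0), 0.18)]
(177, 150) [(np.float64(53.7), 0.1), (np.float64(68.4), 0.12), (np.float64(83.0), 0.14), (np.float64(97.7), 0.16), (np.float64(112.3), 0.18)]
(177, 190) [(np.float64(37.0), 0.1), (np.float64(53.6), 0.12), (np.float64(70.2), 0.14), (np.float64(86.8), 0.16), (np.float64(103.5), 0.18)]
[([363.8, 209.3], 0.63)]
[[ 1 20 22 22 22 23 23 22 22 22 22 22 22 22 22 22  9  6  7  6  7  6  6  6
   6]
 [ 1 11 11 23 22 22 22 22 22 22 22 22 22 22 22 22  8  6  7  6  6  6  6  6
   6]
 [10 11 11 11 11 21 22 22 22 22 22 22 22 22 22 22  7  7  6  6  6  6  6  6
   6]
 [10 11 11 11 11 11 11 22 22 22 22 22 22 22 22 22  5  6  6  6  6  6  6  6
   6]
 [22 22 23 15 11 11 13 22 22 22 22 22 22 22 22 22  5  6  6  6  6  6  6  6
   6]
 [ 3 18 21 12  8 16 22 22 22 22 22 22 22 22 22 22  5  6  6  6  6  6  6  6
   6]
 [ 1  1  1 10  6 18 21 21 23 22 22 22 22 22 22 23  6  6  6  7  6  6  6  6
   6]
 [11  1  1  8 11 12 21 21 21 20 22 22 22 22 22 23  6  6  6  6  6  6  6  6
   6]
 [11 11 
[... 252 characters left out ...]
10  4 16  9 21 20 19 21 13 21 21 20 21 21 22 22 22 22
  22]
 [ 9  9  9  9 22 12  7 10  9  7  7  5 15 20 20  9  8 20 20  5 22 22 22 22
  22]
 [11 11 10  7 22 22 21 21 18 21 12  8 10  8  9 11 13  7  6 19 22 22 22 22
  22]
 [11 11 11 10 21 15 22 21 21 21 21 21  7  6  8  7  6 17 17 23 22 22 22 22
  22]
 [11 11 11 16 22 22 23 16 22 21 21 21 19  3  8  7  6  9 17 20 22 22 22 22
  22]
 [11 11 11 22 22 22 22 22 22 17 21 21 21 21 21 10  7 18 11 11 22 22 22 22
  22]
 [11 11 11 23 22 22 22 22 22 22 22 22 15 21 21 16 22 22 22 22 22 22 22 22
  22]
 [11 11 10 22 22 22 22 22 22 22 22 22 22 23 16 14 19 22 22 22 22 22 22 22
  22]
 [11 11 10 23 22 22 22 22 22 22 22 22 22 22 22 22 22 22 22 22 22 22 22 22
  22]]
```

```bash
python3 - <<'E'
from h import *
c=cal("scene");e=np.array([.4733,.8809,0]);H=np.array([.6491,-.2337,0])
for y,z in [(60,131),(0,168),(56,117),(80,105),(80,130),(70,150)]:
    p=proj(c,H+e*y/1e3+np.array([0,0,z/1e3]));print((y,z),"crop",(p-[270,150])*400/120)
E
```

```text
(60, 131) crop [162.41625983 132.80967562]
(0, 168) crop [174.94361335 117.80950336]
(56, 117) crop [162.84720657 149.17664428]
(80, 105) crop [158.27818052 151.4784039 ]
(80, 130) crop [158.77803024 125.70354211]
(70, 150) crop [160.99310601 108.70675229]
```

The grip lies under the fingertips and is nearly level (its far edge at (177,122) fits y' ≈ 80 mm, z ≈ 120–130 mm). I keep pressing down in small felt steps.

Emit:
move_arm(grip=[-1, -1, -1], xyz=[[0, 0, -0.0015], [0, 0, -0.003], [0, 0, -0.003]], turn=[[0, 0, 0], [0, 0, 0], [0, 0, 0]])

```text
t: 11.58
tool_pos: [0.6779, -0.1823, 0.1493]
eef_rot: [[-0.138, 0.881, -0.453], [-0.258, -0.473, -0.842], [-0.956, 0.0, 0.292]]
wrist_force: [0.4, 1.6, 4.0]
grip_width: 0.0005
```

Emit:
move_arm(grip=[-1, -1, -1], xyz=[[0, 0, -0.0015], [0, 0, -0.003], [0, 0, -0.003]], turn=[[0, 0, 0], [0, 0, 0], [0, 0, 0]])

```text
t: 11.83
tool_pos: [0.6781, -0.1822, 0.1468]
eef_rot: [[-0.137, 0.881, -0.453], [-0.258, -0.473, -0.842], [-0.956, 0.001, 0.292]]
wrist_force: [-0.2, 2.7, 7.4]
grip_width: 0.0004
```

Emit:
move_arm(grip=[-1, -1, -1], xyz=[[0, 0, -0.0012], [0, 0, -0.0025], [0, 0, -0.0025]], turn=[[0, 0, 0], [0, 0, 0], [0, 0, 0]])

```text
t: 12.08
tool_pos: [0.6782, -0.1822, 0.1447]
eef_rot: [[-0.137, 0.881, -0.453], [-0.258, -0.473, -0.842], [-0.956, 0.002, 0.292]]
wrist_force: [0.2, 2.8, 9.9]
grip_width: 0.0006
```

Emit:
move_arm(grip=[-1, -1, -1], xyz=[[0, 0, -0.001], [0, 0, -0.002], [0, 0, -0.002]], turn=[[0, 0, 0], [0, 0, 0], [0, 0, 0]])

```text
t: 12.33
tool_pos: [0.6783, -0.1821, 0.143]
eef_rot: [[-0.136, 0.881, -0.453], [-0.258, -0.473, -0.842], [-0.957, 0.002, 0.292]]
wrist_force: [-0.5, 3.9, 11.4]
grip_width: 0.0006
```

Emit:
move_arm(grip=[-1, -1, -1], xyz=[[0, 0, -0.001], [0, 0, -0.002], [0, 0, -0.002]], turn=[[0, 0, 0], [0, 0, 0], [0, 0, 0]])

```text
t: 12.58
tool_pos: [0.6783, -0.1822, 0.1409]
eef_rot: [[-0.137, 0.881, -0.453], [-0.258, -0.473, -0.842], [-0.956, 0.002, 0.292]]
wrist_force: [0.0, 3.0, 10.5]
grip_width: 0.0008
```

Emit:
move_arm(grip=[-1, -1, -1], xyz=[[0, 0, -0.001], [0, 0, -0.002], [0, 0, -0.002]], turn=[[0, 0, 0], [0, 0, 0], [0, 0, 0]])

```text
t: 12.83
tool_pos: [0.6783, -0.1822, 0.1389]
eef_rot: [[-0.137, 0.881, -0.453], [-0.258, -0.473, -0.842], [-0.956, 0.002, 0.292]]
wrist_force: [0.9, 2.3, 10.4]
grip_width: 0.0006
```

Force has peaked and is falling; I continue in 1.5 mm steps.

Emit:
move_arm(grip=[-1, -1, -1], xyz=[[0, 0, -0.001], [0, 0, -0.0015], [0, 0, -0.0015]], turn=[[0, 0, 0], [0, 0, 0], [0, 0, 0]])

```text
t: 13.08
tool_pos: [0.6784, -0.1821, 0.1374]
eef_rot: [[-0.136, 0.881, -0.453], [-0.258, -0.473, -0.842], [-0.956, 0.002, 0.292]]
wrist_force: [0.3, 2.9, 9.8]
grip_width: 0.0007
```

Emit:
move_arm(grip=[-1, -1, -1], xyz=[[0, 0, -0.001], [0, 0, -0.0015], [0, 0, -0.0015]], turn=[[0, 0, 0], [0, 0, 0], [0, 0, 0]])

```text
t: 13.33
tool_pos: [0.6784, -0.182, 0.1358]
eef_rot: [[-0.136, 0.881, -0.453], [-0.258, -0.473, -0.843], [-0.957, 0.002, 0.292]]
wrist_force: [1.3, 4.0, 9.7]
grip_width: 0.0007
```

Emit:
move_arm(grip=[-1, -1, -1], xyz=[[0, 0, -0.001], [0, 0, -0.0015], [0, 0, -0.0015]], turn=[[0, 0, 0], [0, 0, 0], [0, 0, 0]])

```text
t: 13.58
tool_pos: [0.6783, -0.1821, 0.1342]
eef_rot: [[-0.137, 0.881, -0.453], [-0.258, -0.473, -0.842], [-0.956, 0.002, 0.292]]
wrist_force: [0.2, 3.0, 9.4]
grip_width: 0.0005
```

Emit:
move_arm(grip=[-1, -1, -1], xyz=[[0, 0, -0.001], [0, 0, -0.002], [0, 0, -0.002]], turn=[[0, 0, 0], [0, 0, 0], [0, 0, 0]])

```text
t: 13.83
tool_pos: [0.6783, -0.1821, 0.132]
eef_rot: [[-0.137, 0.881, -0.453], [-0.258, -0.473, -0.842], [-0.956, 0.001, 0.292]]
wrist_force: [1.6, 3.3, 7.7]
grip_width: 0.0002
```

Emit:
move_arm(grip=[-1, -1, -1], xyz=[[0, 0, -0.001], [0, 0, -0.002], [0, 0, -0.002]], turn=[[0, 0, 0], [0, 0, 0], [0, 0, 0]])

```text
t: 14.08
tool_pos: [0.6782, -0.1822, 0.1299]
eef_rot: [[-0.137, 0.881, -0.453], [-0.258, -0.473, -0.842], [-0.956, 0.001, 0.292]]
wrist_force: [1.2, 2.9, 7.0]
grip_width: 0.0004
```

Emit:
move_arm(grip=[-1, -1, -1], xyz=[[0, 0, -0.001], [0, 0, -0.002], [0, 0, -0.002]], turn=[[0, 0, 0], [0, 0, 0], [0, 0, 0]])

```text
t: 14.33
tool_pos: [0.6782, -0.1821, 0.1278]
eef_rot: [[-0.137, 0.881, -0.453], [-0.258, -0.473, -0.843], [-0.956, 0.001, 0.292]]
wrist_force: [2.2, 2.6, 7.5]
grip_width: 0.0003
```

Emit:
move_arm(grip=[-1, -1, -1], xyz=[[0, 0, -0.001], [0, 0, -0.002], [0, 0, -0.002]], turn=[[0, 0, 0], [0, 0, 0], [0, 0, 0]])

```text
t: 14.58
tool_pos: [0.6782, -0.1821, 0.1257]
eef_rot: [[-0.137, 0.881, -0.453], [-0.258, -0.473, -0.843], [-0.956, 0.001, 0.292]]
wrist_force: [0.8, 2.6, 6.4]
grip_width: 0.0005
```

Emit:
move_arm(grip=[-1, -1, -1], xyz=[[0, 0, -0.001], [0, 0, -0.002], [0, 0, -0.002]], turn=[[0, 0, 0], [0, 0, 0], [0, 0, 0]])

```text
t: 14.83
tool_pos: [0.6782, -0.1821, 0.1236]
eef_rot: [[-0.137, 0.881, -0.453], [-0.258, -0.473, -0.843], [-0.956, 0.001, 0.292]]
wrist_force: [1.6, 3.2, 4.6]
grip_width: 0.0004
```

```bash
python3 where.py
```

```text
corner y',z,x 60.828664136431705 103.19575542162193 1.1888741596760983 F y,z,x 3.6209066113552466 4.556093608973505 -0.07399342341177634 t 14.8333 0.0004036237876546375 tilt -16.970985951953534
```

Emit:
move_arm(grip=[-1, -1, -1], xyz=[[0, 0, -0.001], [0, 0, -0.002], [0, 0, -0.002]], turn=[[0, 0, 0], [0, 0, 0], [0, 0, 0]])

```text
t: 15.08
tool_pos: [0.678, -0.1822, 0.1214]
eef_rot: [[-0.138, 0.881, -0.453], [-0.258, -0.473, -0.842], [-0.956, 0.001, 0.292]]
wrist_force: [0.7, 2.3, 5.4]
grip_width: 0.0006
```

Emit:
move_arm(grip=[-1, -1, -1], xyz=[[0, 0, -0.001], [0, 0, -0.0015], [0, 0, -0.0015]], turn=[[0, 0, 0], [0, 0, 0], [0, 0, 0]])

```text
t: 15.33
tool_pos: [0.6778, -0.1823, 0.1195]
eef_rot: [[-0.138, 0.881, -0.453], [-0.258, -0.473, -0.842], [-0.956, 0.0, 0.293]]
wrist_force: [1.2, 1.4, 3.6]
grip_width: 0.0002
```

Emit:
move_arm(grip=[-1, -1, -1], xyz=[[0, 0, -0.001], [0, 0, -0.0015], [0, 0, -0.0015]], turn=[[0, 0, 0], [0, 0, 0], [0, 0, 0]])

```text
t: 15.58
tool_pos: [0.6777, -0.1824, 0.1178]
eef_rot: [[-0.139, 0.881, -0.453], [-0.258, -0.473, -0.842], [-0.956, -0.0, 0.293]]
wrist_force: [0.1, 1.1, 3.4]
grip_width: 0.0006
```

Emit:
move_arm(grip=[-1, -1, -1], xyz=[[0, 0, -0.001], [0, 0, -0.0015], [0, 0, -0.0015]], turn=[[0, 0, 0], [0, 0, 0], [0, 0, 0]])

```text
t: 15.83
tool_pos: [0.6777, -0.1824, 0.1163]
eef_rot: [[-0.139, 0.881, -0.453], [-0.258, -0.473, -0.842], [-0.956, -0.0, 0.293]]
wrist_force: [0.3, 0.7, 2.2]
grip_width: 0.0004
```

Emit:
move_arm(grip=[-1, -1, -1], xyz=[[0, 0, -0.001], [0, 0, -0.0015], [0, 0, -0.0015]], turn=[[0, 0, 0], [0, 0, 0], [0, 0, 0]])

```text
t: 16.08
tool_pos: [0.6777, -0.1823, 0.1148]
eef_rot: [[-0.139, 0.881, -0.453], [-0.258, -0.473, -0.842], [-0.956, -0.0, 0.293]]
wrist_force: [0.6, 0.9, 1.5]
grip_width: 0.0003
```

Emit:
move_arm(grip=[-1, -1, -1], xyz=[[0, 0, -0.001], [0, 0, -0.0015], [0, 0, -0.0015]], turn=[[0, 0, 0], [0, 0, 0], [0, 0, 0]])

```text
t: 16.33
tool_pos: [0.6777, -0.1823, 0.1134]
eef_rot: [[-0.139, 0.881, -0.453], [-0.258, -0.473, -0.842], [-0.956, -0.0, 0.293]]
wrist_force: [0.4, 1.1, 1.0]
grip_width: 0.0005
```

Emit:
move_arm(grip=[-1, -1, -1], xyz=[[0, 0, -0.001], [0, 0, -0.0015], [0, 0, -0.0015]], turn=[[0, 0, 0], [0, 0, 0], [0, 0, 0]])

```text
t: 16.58
tool_pos: [0.6777, -0.1824, 0.1119]
eef_rot: [[-0.139, 0.881, -0.453], [-0.258, -0.473, -0.842], [-0.956, -0.0, 0.293]]
wrist_force: [0.4, 0.5, 0.7]
grip_width: 0.0006
```

Emit:
move_arm(grip=[-1, -1, -1], xyz=[[0, 0, -0.001], [0, 0, -0.0015], [0, 0, -0.0015]], turn=[[0, 0, 0], [0, 0, 0], [0, 0, 0]])

```text
t: 16.83
tool_pos: [0.6777, -0.1824, 0.1104]
eef_rot: [[-0.139, 0.881, -0.453], [-0.258, -0.473, -0.842], [-0.956, -0.0, 0.293]]
wrist_force: [-0.3, 0.5, 0.3]
grip_width: 0.0007
```

Emit:
move_arm(grip=[-1, -1, -1], xyz=[[0, 0, -0.001], [0, 0, -0.0015], [0, 0, -0.0015]], turn=[[0, 0, 0], [0, 0, 0], [0, 0, 0]])

```text
t: 17.08
tool_pos: [0.6777, -0.1824, 0.1089]
eef_rot: [[-0.139, 0.881, -0.453], [-0.258, -0.473, -0.842], [-0.956, -0.0, 0.293]]
wrist_force: [0.8, -0.0, -0.1]
grip_width: 0.0009
```

Emit:
move_arm(grip=[-1, -1, -1], xyz=[[0, 0, -0.001], [0, 0, -0.0015], [0, 0, -0.0015]], turn=[[0, 0, 0], [0, 0, 0], [0, 0, 0]])

```text
t: 17.33
tool_pos: [0.6777, -0.1823, 0.1075]
eef_rot: [[-0.139, 0.881, -0.453], [-0.258, -0.473, -0.842], [-0.956, -0.0, 0.293]]
wrist_force: [0.7, -0.5, 0.3]
grip_width: 0.0004
```

Emit:
move_arm(grip=[-1, -1, -1], xyz=[[0, 0, -0.001], [0, 0, -0.0015], [0, 0, -0.0015]], turn=[[0, 0, 0], [0, 0, 0], [0, 0, 0]])

```text
t: 17.58
tool_pos: [0.6777, -0.1823, 0.106]
eef_rot: [[-0.139, 0.881, -0.453], [-0.258, -0.473, -0.842], [-0.956, -0.0, 0.293]]
wrist_force: [0.1, 0.2, -0.4]
grip_width: 0.0003
```

```bash
python3 where.py; python3 - <<'E'
import cv2
from h import *
im=vision.camera("wrist");s=vision.camera("scene")[165:265,280:380];t=vision.camera("top")[150:240,300:390]
cv2.imwrite("pics/w9.png",np.hstack([cv2.resize(im[150:350,190:370],(300,333),interpolation=2)[:300],cv2.resize(s,(300,300),interpolation=2),cv2.resize(t,(200,300),interpolation=2)]))
E
```

```text
corner y',z,x 60.413117891850185 85.60500995970578 0.9052239196716002 F y,z,x 0.1717524416419959 -0.3537283912913759 -0.003238977292402077 t 17.5833 0.00034432936666911054 tilt -17.014543349093692
```

View pics/w9.png

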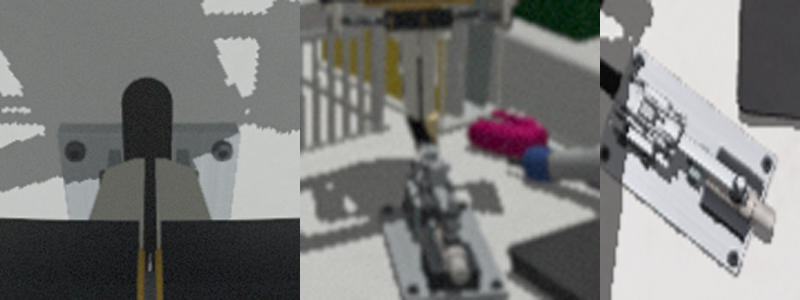

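The top view shows the bar down with its pad on the shaft; the grip extends past the fingertips. I follow down until the hard stop is felt.

Emit:
move_arm(grip=[-1, -1, -1], xyz=[[0, 0, -0.001], [0, 0, -0.002], [0, 0, -0.002]], turn=[[0, 0, 0], [0, 0, 0], [0, 0, 0]])

```text
t: 17.98
tool_pos: [0.6778, -0.1823, 0.104]
eef_rot: [[-0.138, 0.881, -0.453], [-0.258, -0.473, -0.842], [-0.956, -0.0, 0.293]]
wrist_force: [0.4, -0.1, 1.2]
grip_width: 0.0002
```

Emit:
move_arm(grip=[-1, -1, -1], xyz=[[0, 0, -0.001], [0, 0, -0.002], [0, 0, -0.002]], turn=[[0, 0, 0], [0, 0, 0], [0, 0, 0]])

```text
t: 18.23
tool_pos: [0.678, -0.1823, 0.1026]
eef_rot: [[-0.138, 0.881, -0.453], [-0.258, -0.473, -0.842], [-0.956, 0.001, 0.292]]
wrist_force: [-0.7, 2.1, 6.1]
grip_width: 0.0005
```

```bash
python3 - <<'E'
from h import *
cw=cal("wrist");e=np.array([.4733,.8809,0]);H=np.array([.6491,-.2337,0])
im=vision.camera("wrist");g=cv2.cvtColor(im,6)
col=g[150:260,278];print(col[::2])
row=np.where(col<60)[0];r0=150+row[0];print("far end row",r0, "half width row+10",np.where(g[r0+18,240:320]<60)[0][[0,-1]]+240)
o,d=ray(cw,(278,r0));print([(round(1e3*((o+d*(z-o[2])/d[2]-H)@e),1),z) for z in (.06,.08,.1,.12)])
E
```

```text
[119 123 122 121 121 121 121 122 120 119 120 122 122 118 118 121 120 117
 120 120 119 119 120 123  68  33  41  38  39  36  36  45  41  37  38  41
  41  34  31  39  29  30  40  34  35  35  28  31  36  35  33  43  37  30
  32]
far end row 199 half width row+10 [263 292]
[(np.float64(79.5), 0.06), (np.float64(91.8), 0.08), (np.float64(104.1), 0.1), (np.float64(116.4), 0.12)]
```

Emit:
move_arm(grip=[-1, -1, -1], xyz=[[0, 0, -0.0005], [0, 0, -0.0015], [0, 0, -0.0015]], turn=[[0, 0, 0], [0, 0, 0], [0, 0, 0]])

```text
t: 18.53
tool_pos: [0.6781, -0.1823, 0.1017]
eef_rot: [[-0.138, 0.881, -0.453], [-0.258, -0.473, -0.842], [-0.956, 0.001, 0.292]]
wrist_force: [-1.8, 2.6, 9.3]
grip_width: 0.0007
```

```bash
python3 where.py
```

```text
corner y',z,x 60.577676543717274 81.29363917686219 1.2173284257075712 F y,z,x 1.4482686277568273 9.326002741227537 -2.8645513764636457 t 18.5333 0.0006682070413169553 tilt -17.001739950504476
```

Force fell to zero past the dead point and now climbs stiffly at the hard stop (9 N). I back off and check that the lever stays down.

Emit:
move_arm(grip=[-1, -1, -1, -1, -1, -1, -1, -1], xyz=[[0, 0, 0.003], [0, 0, 0.02], [0, 0, 0.06], [0, 0, 0.1], [0, 0, 0.14], [-0.02, -0.04, 0.15], [-0.04, -0.075, 0.15], [-0.04, -0.075, 0.15]], turn=[[0, 0, 0], [0, 0, 0], [0, 0, 0], [0, 0, 0], [0, 0, 0], [0.1, -0.054, 0], [0.2, -0.108, 0], [0.26, -0.14, 0]])

```text
t: 19.2
tool_pos: [0.6358, -0.2618, 0.2531]
eef_rot: [[0.006, 0.88, -0.476], [0.0, -0.476, -0.88], [-1.0, 0.005, -0.003]]
wrist_force: [-0.8, 0.1, 0.2]
grip_width: 0.0003
```

```bash
python3 look.py 10 shaft_end seat_end; python3 - <<'E'
import cv2
from h import *
im=cv2.imread("pics/w10.png");s=vision.camera("scene")[165:265,280:380];t=vision.camera("top")[150:250,300:400]
cv2.imwrite("pics/w11.png",np.hstack([cv2.resize(im[60:340,140:420],(400,400),interpolation=2),np.vstack([cv2.resize(s,(400,400),interpolation=2)]) ]))
cv2.imwrite("pics/w12.png",np.vstack([cv2.imread("pics/w11.png")[:330],np.hstack([cv2.resize(t,(270,270),interpolation=2),np.zeros((270,530,3),np.uint8)])]))
E
```

```text
[ 0.6358 -0.2618  0.2531] 0.7822933623881351 [-0.7643  0.1181  0.2488]
shaft_end [43.3, 160.4] 0.91 [array([ 0.3523, -0.0631,  0.0105]), array([ 0.3732, -0.0715,  0.036 ])]
shaft_end [278.5, 237.0] 0.47 [array([ 0.6005, -0.3243,  0.0105]), array([ 0.6052, -0.3156,  0.036 ])]
seat_end [277.4, 238.7] 0.85 [array([ 0.5982, -0.3257,  0.0105]), array([ 0.603 , -0.3169,  0.036 ])]
```

View pics/w12.png

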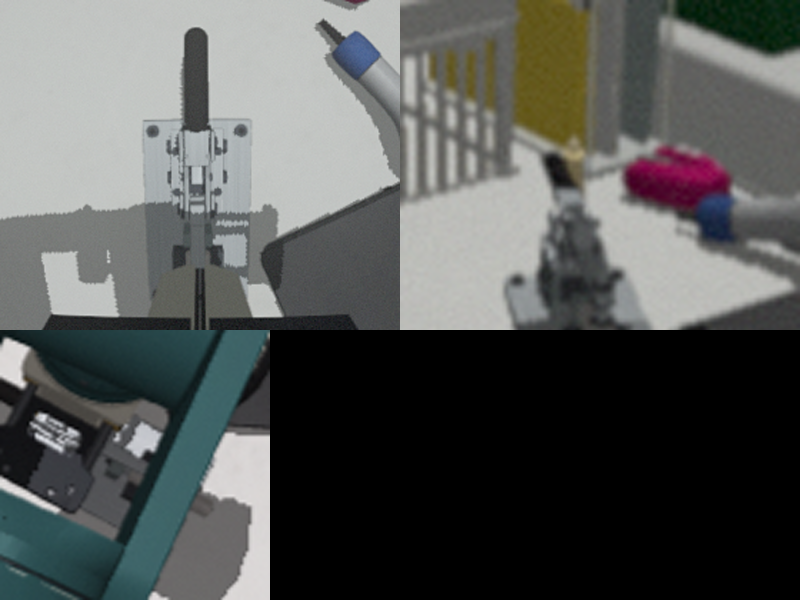

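The lever has stayed level by itself (grip at (196,30)–(196,130), extending past the plate), and shaft_end and seat_end coincide within about 2 mm. A settled numeric check follows before I hand in.

Emit:
move_arm(grip=[-1, -1, -1], xyz=[[-0.01, -0.02, 0.02], [-0.01, -0.02, 0.02], [-0.01, -0.02, 0.02]], turn=[[0, 0, 0], [0, 0, 0], [0, 0, 0]])

```text
t: 19.7
tool_pos: [0.6285, -0.2766, 0.2711]
eef_rot: [[-0.0, 0.881, -0.472], [-0.003, -0.472, -0.881], [-1.0, 0.001, 0.003]]
wrist_force: [-0.1, -0.2, -0.4]
grip_width: 0.0007
```

```bash
python3 - <<'E'
from h import *
e=np.array([.4733,.8809,0]);H=np.array([.6491,-.2337,0]);I=[]
for i in range(12):
    im=vision.camera("scene");I.append(im)
d=[cv2.GaussianBlur(cv2.absdiff(I[2],I[k]),(5,5),0)[165:270,290:390].max() for k in (5,11)];print("scene change over 0.5 s",d)
cw=cal("wrist");im=vision.camera("wrist");g=cv2.cvtColor(im,6);col=g[60:200,277];r=60+np.where(col<70)[0][0]
o,dd=ray(cw,(277,r));print(r,[(round(1e3*((o+dd*(z-o[2])/dd[2]-H)@e),1),z) for z in (.08,.1,.12)])
for th in ("shaft_end","seat_end"):
    print(th,[(np.round(q["at"],1).tolist(),round(q["p"],2),atz(ray(cw,q["at"]),.036).round(4)) for q in spot_point(th,"wrist")[:2]])
print(readout.read_state()["wrist_force"],readout.read_state()["t"])
E
```

```text
scene change over 0.5 s [np.uint8(15), np.uint8(29)]
65 [(np.float64(83.8), 0.08), (np.float64(80.7), 0.1), (np.float64(77.6), 0.12)]
shaft_end [([47.7, 145.9], 0.9, array([ 0.3676, -0.0699,  0.036 ])), ([278.6, 213.4], 0.67, array([ 0.6075, -0.3104,  0.036 ]))]
seat_end [([276.1, 219.6], 0.97, array([ 0.6009, -0.316 ,  0.036 ]))]
[ 0.6002831  -0.63879015  0.31821946] 20.45
```

```bash
python3 - <<'E'
from h import *
import pickle
I=[vision.camera("scene") for i in range(16)]
for k in (1,8,15):
    d=cv2.GaussianBlur(cv2.absdiff(I[0],I[k]),(5,5),0).max(2)[165:270,290:390];print(k,d.max(),np.unravel_index(d.argmax(),d.shape),(d>15).sum())
cw=cal("wrist");g=cv2.cvtColor(vision.camera("wrist"),6);r=60+np.where(g[60:200,277]<70)[0][0]
c1=pickle.load(open("pics/w10.pkl","rb"));g1=cv2.cvtColor(cv2.imread("pics/w10.png"),6);r1=60+np.where(g1[60:200,277]<70)[0][0]
print(r,r1,"grip end tri",tri([ray(cw,(277,r)),ray(c1,(277,r1))]))
E
```

```text
1 10 (np.int64(0), np.int64(78)) 0
8 10 (np.int64(8), np.int64(84)) 0
15 10 (np.int64(0), np.int64(68)) 0
65 80 grip end tri (array([ 0.6884376 , -0.15772628,  0.06926095]), [np.float64(0.0005035979361571844), np.float64(0.0005035979361570195)])
```

```bash
python3 -c "
from bench import ticket;print(ticket.sign_off())"
```

```text
the job is handed in; nothing more can be done
None
```

The steel shaft is in the V-block groove, thick end on the stop button, and the toggle clamp is locked over it. I handed the job in at about 21 s of the 54 s allowed.

- **Shaft:** I picked the steel one, not the purple look-alike, and lowered it into the groove by feel. I slid it in small steps until the stop pushed back with about 10 N, against the limit of 25 N.
- **Clamp:** I pushed the lever down in 1.5–3 mm steps. The force peaked at about 12 N, fell to zero past the dead point, then rose stiffly to about 9 N at the hard stop.
- **After backing off:** The lever stayed level by itself. The fixture area did not change over the last 0.75 s of pictures, and the wrist force was under 1 N. An earlier top view, taken before the hard stop, showed the pad on the shaft.

**Less certain checks:**
- The points found for the shaft's end and its seat agreed within about 3 mm in one view. They were 9 mm apart in the last one, where the clamp hides them, so contact with the stop rests on the force and the close-up picture.
- The pad was not seen again after release, because the arm blocked the top camera.
- My two-view heights for the shaft and the grip's end were poorly conditioned. I relied on the contact forces instead.

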